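# Sort look-alike solder canisters by heft

## Robot

A 6-joint arm with a two-finger parallel gripper is mounted at the origin on the work surface. World frame = base frame: x ahead of the robot, y to its left, z up, the work surface at z = 0. Lengths are in m, angles in rad, forces in N, time in s.
With the tool pointing down it reaches from about 0.325 to 0.75 m from the base axis. Payload 7.6 kg.
Tool frame: the origin (TCP) lies at the very end of the fingers, on their centre line; the grasp point (between the pads) lies 19 mm behind it (env.grasp_offset is the z of the grasp point in the tool frame, in m); z points along the fingers, y is the line along which they close (so a half turn about z gives the same grasp; the last joint's range is limited). The gripper opens to 85 mm and grips with 20 to 120 N. Pads are 22 mm wide; open, the fingers measure 114 mm over their backs; the gripper's body (76 mm by 85 mm) begins 54 mm behind the grasp point. The pads swing forward as they close: fully open they stand 13 mm farther back than shut.
Start: joints at [1.038, 0.052, 1.401, -0, 1.689, -0.07], TCP at [0.234, 0.47, 0.231] pointing down, gripper open.
Joint ranges: [-2.9, 2.9], [-0.91, 2.17], [0.12, 2.37], [-1.06, 4.2], [0.26, 2.73], [-2.93, 2.93]. Speed limits (rad/s): [2.57, 2.57, 3.01, 3.14, 3.14, 3.14].

## Interface

Orientations are given as a unit quaternion [w, x, y, z].
In Python, from cell import env gives the robot as it stands. The module is installed in compiled form; this text tells all that it offers.
- The arm moves only by the tool carry_out, never from a script. Its argument "increments" is a list of rows, each a list of 7 numbers: the opening, from -1 (shut) to 1 (fully open), then the shift along the tool's x, y, z in cm, then the turn, a rotation vector about the tool's x, y, z in degrees. A call has 1 to 20 rows; each row shifts and turns the commanded pose from where the row before left it, along the tool's axes as they then stand; what a row does not reach is not made up. A row lasts 1/8 s, in which the tool goes at most 62.5 mm and 10.7 degrees, less where a joint would pass 70% of its speed; a pose out of reach is approached as far as the arm can. A call is refused whole if a number of a shift passes 6.25 or a number of a turn 10.7, either way. A call with a gripper value outside its range is refused whole. The fingers move at their own pace and stop on an object; the grip force is fixed at half the most. Time passes only in rows, so rows that do not move let the fingers close. It gives the time, the measured TCP pose, the force, the opening and the grip force at its end, in the units of the state.
- env.observe(): the state, without advancing time (a new reading comes with each control period).
- env.read_camera(name): name is "scene" or "top" or "wrist"; returns (picture, depth): 420x560x3 uint8, red, green, blue; 420x560 float32, m along the optical axis (not along the pixel's ray), 0 where there is no reading.
- env.camera_info(name): a dict with "intrinsics" (3x3 intrinsics, pixels), "view" (4x4, takes a point from world to camera coordinates); the wrist camera has in their place "hand_eye" (4x4, takes a point from camera to tool coordinates, whose origin is the TCP and whose axes are the flange's). Camera axes: x right, y up, looking along -z (the intrinsics and any distortion apply to the point x, -y, -z); pixel columns grow to the right and rows downward; lengths in m; the calibration is good to about 2 mm. A picture is of the moment at which its call begins: read the wrist's pose just before it. camera_info takes no time and is no camera call.
- env.finish_job(): hands the job in; it is judged then, once.
The state is a dict: "t": time; "joint_pos": joint angles; "dq": joint speeds; "joint_efforts": joint torques, N m; "tool_pos": TCP position; "orientation": TCP orientation; "ft_force": force on the tool from outside, world axes, zero at the start; "moment": the same for the moment, N m; "width": opening from 0.0 (shut) to 1.0 (fully open); "finger_force": force on a finger pad.
Only numpy, scipy, OpenCV 4.12 (cv2) and the standard library are available. Lean on these libraries where they do the work, as an engineer would, in place of code of your own. Each camera call takes 0.05 s, during which the arm holds its last target. There are 200 camera calls.

## Task

The three sealed solder canisters look alike, but one is full, one part-used and one empty: lift them to feel which is which. Stand the full (heaviest) one in the middle of the yellow circle on the work stage and the empty (lightest) one in the red tray, and leave the part-used one standing where it was. Keep them upright, set them down without dropping them, and leave the pot, the circuit board and the dish alone.

Things in the scene. Friction and masses are not known exactly. Their poses are not given: they have to be found in the camera images.
- canister_a: one of three identical-looking sealed canisters: white wall, grey band low down, flat blue lid with white dot; 60 mm diameter, 62 mm tall. Origin at the centre of its underside, z up. Holds a hidden solder spool (rattles slightly); which one is full, part-used or empty changes every time. Total weight: full 5.7-7.2 N, part-used 2.7-4.7 N, empty 1.3-1.7 N
- canister_b: one of three identical-looking sealed canisters: white wall, grey band low down, flat blue lid with white dot; 60 mm diameter, 62 mm tall. Origin at the centre of its underside, z up. Holds a hidden solder spool (rattles slightly); which one is full, part-used or empty changes every time. Total weight: full 5.7-7.2 N, part-used 2.7-4.7 N, empty 1.3-1.7 N
- canister_c: one of three identical-looking sealed canisters: white wall, grey band low down, flat blue lid with white dot; 60 mm diameter, 62 mm tall. Origin at the centre of its underside, z up. Holds a hidden solder spool (rattles slightly); which one is full, part-used or empty changes every time. Total weight: full 5.7-7.2 N, part-used 2.7-4.7 N, empty 1.3-1.7 N
- stage: fixed work stage, white box 180 x 180 mm with a dark flat steel top 60 mm above the bench, small steel knob on its front. Origin at the centre of its underside, z up
- stage_spot (a point): centre of the yellow circle (90 mm outer, 72 mm inner diameter, flat, only a marking) in the middle of the stage's top; on the top surface, 60 mm above the bench
- tray: fixed red open tray, 150 x 150 mm outside, walls 4 mm thick and 18 mm high, floor about 5 mm above the bench. Origin at the centre of its underside, z up
- tray_floor (a point): centre of the tray's inner floor, on the surface
- pot: bystander: round wooden pot with dark lid, 55 mm diameter, 52 mm tall, loose. Origin at the centre of its underside
- board: bystander: small green circuit board lying flat, 50 x 70 mm, 10 mm tall with its parts, loose. Origin at the centre of its underside
- dish: bystander: shallow white dish, 80 mm diameter, 16 mm tall, loose. Origin at the centre of its underside

How it is judged:
By the outcome, as a careful person would: the job done as asked, in the order asked, and still so for the second after the job is handed in, with the robot touching nothing.
It also fails if it takes over 58 s, if anything falls off the work surface, if the arm or the gripper's body presses on something with over 40 N, if the wrist force passes 120 N, or if a joint passes its speed limit or range.

## Working session

There is one attempt and no reset: what is moved stays moved. The work goes in short steps, Python scripts to look and compute and a tool call to move; the robot and the scene stay as the last step left them, time stands still between calls to the robot, and variables do not carry over. Pictures are saved under pics/ and viewed, at most 10 in all, crops included, and the job is handed in when it is done.

Besides the shell and the picture viewer there is one more tool, called by a JSON object that holds its "api" and its "payload", one argument or row to a line. carry_out: Moves the arm, as the interface text tells. Its arguments: {"type":"object","properties":{"increments":{"type":"array","items":{"type":"array","items":{"type":"number"}}}},"required":["increments"]}

```bash
mkdir -p pics
cat > h.py <<'E'
import numpy as np, cv2
from cell import env
def pts(name,d):
    ci=env.camera_info(name);K=np.array(ci["intrinsics"]);V=np.array(ci["view"])
    h,w=d.shape;u,v=np.meshgrid(np.arange(w),np.arange(h))
    X=(u-K[0,2])/K[0,0]*d;Y=(v-K[1,2])/K[1,1]*d
    P=np.stack([X,-Y,-d,np.ones_like(d)],-1)
    return (P@np.linalg.inv(V).T)[...,:3]
E
python3 - <<'E'
from h import *
s=env.observe();print({k:np.round(v,3) for k,v in s.items()},env.grasp_offset)
for n in("top","scene"):
    p,d=env.read_camera(n);cv2.imwrite(f"pics/{n}.png",p[...,::-1]);np.savez(n,p=p,d=d);print({k:np.round(v,3).tolist() for k,v in env.camera_info(n).items() if not isinstance(v,str)})
E
```

```text
{'t': np.float64(0.0), 'joint_pos': array([ 1.038,  0.053,  1.402,  0.   ,  1.689, -0.07 ]), 'dq': array([ 0.   , -0.   ,  0.001, -0.002,  0.   , -0.001]), 'joint_efforts': array([-0.0000e+00, -3.8167e+01, -3.6018e+01, -0.0000e+00,  6.0000e-03,
       -0.0000e+00]), 'tool_pos': array([0.234, 0.47 , 0.23 ]), 'orientation': array([-0.   ,  0.229,  0.973, -0.001]), 'ft_force': array([-0.114,  0.519,  1.062]), 'moment': array([ 0.025, -0.046, -0.071]), 'finger_force': np.float64(0.0), 'width': np.float64(1.0)} -0.0187
{'intrinsics': [[384.87, 0.0, 279.241], [0.0, 384.87, 211.472], [0.0, 0.0, 1.0]], 'view': [[-0.022, -1.0, 0.015, 0.028], [0.995, -0.021, 0.095, -0.591], [-0.095, 0.017, 0.995, -0.835], [0.0, 0.0, 0.0, 1.0]]}
{'intrinsics': [[466.629, 0.0, 281.716], [0.0, 466.629, 208.031], [0.0, 0.0, 1.0]], 'view': [[0.501, 0.865, -0.016, -0.301], [-0.573, 0.345, 0.743, 0.267], [0.648, -0.363, 0.669, -1.605], [0.0, 0.0, 0.0, 1.0]]}
```

View pics/top.png

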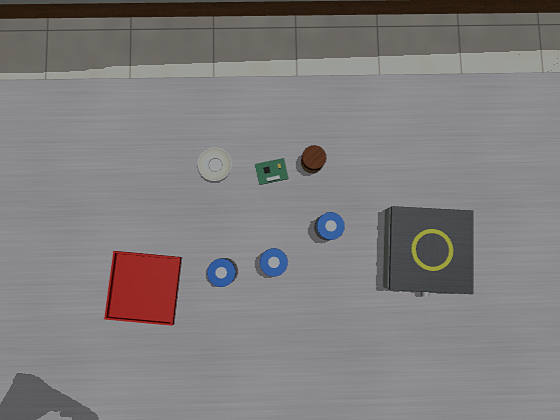

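View pics/scene.png

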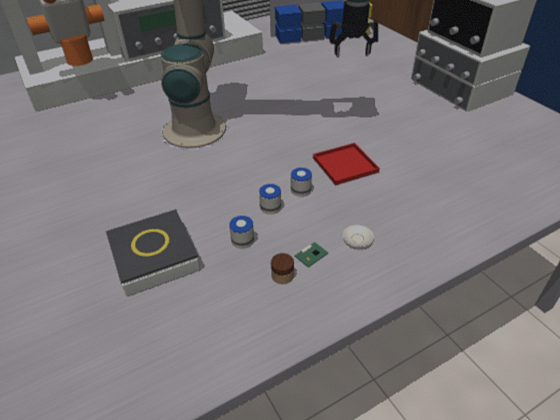

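The top view shows blue lids at about (222,272), (274,262) and (330,226). The tray is at (144,288), the yellow circle at (433,250) and the pot at (314,158). The scene view shows the same layout, with all canisters upright.

```bash
cat >> h.py <<'E'
def ray(name,u,v,z):
    ci=env.camera_info(name);K=np.array(ci["intrinsics"]);W=np.linalg.inv(np.array(ci["view"]))
    r=W[:3,:3]@np.array([(u-K[0,2])/K[0,0],-(v-K[1,2])/K[1,1],-1]);o=W[:3,3]
    return o+r*(z-o[2])/r[2]
E
python3 - <<'E'
from h import *
for n in("top","scene"):
    z=np.load(n+".npz");p,d=z["p"],z["d"];P=pts(n,d);hsv=cv2.cvtColor(p,cv2.COLOR_RGB2HSV)
    for nm,lo,hi,h in(("blue",(100,120,60),(125,255,255),.062),("yel",(22,100,100),(35,255,255),.06),("red",(0,150,80),(6,255,255),.018)):
        m=cv2.inRange(hsv,lo,hi);m=cv2.morphologyEx(m,cv2.MORPH_CLOSE,np.ones((5,5)))
        for c in cv2.findContours(m,cv2.RETR_EXTERNAL,cv2.CHAIN_APPROX_NONE)[0]:
            if cv2.contourArea(c)<150 or (n=="scene" and c[:,0,1].mean()<120):continue
            q=np.array([ray(n,*a[0],h) for a in c])[:,:2].astype(np.float32)
            (cx,cy),(w,l),an=cv2.minAreaRect(q);f=np.zeros_like(m);cv2.drawContours(f,[c],-1,1,-1)
            print(n,nm,np.round([cx,cy],4),"size",np.round([w,l],4),round(an,1),"depth med",np.round(np.median(P[f>0],0),4))
for nm,u,v in(("pot",314,158),("board",272,171),("dish",214,164)):print(nm,ray("top",u,v,.03 if nm=="pot" else .01))
E
```

```text
top blue [0.4608 0.1419] size [0.0591 0.0565] 88.7 depth med [0.4614 0.1419 0.0616]
top blue [0.4804 0.0315] size [0.057  0.0568] 43.9 depth med [0.4804 0.0313 0.0617]
top blue [ 0.5549 -0.0931] size [0.0575 0.0567] 43.5 depth med [ 0.5548 -0.0925  0.0617]
top yel [ 0.4993 -0.3108] size [0.0882 0.0884] 42.8 depth med [ 0.4996 -0.3104  0.0604]
top red [0.4293 0.3221] size [0.1497 0.15  ] 83.4 depth med [0.4275 0.3264 0.0039]
scene blue [ 0.5578 -0.0921] size [0.0579 0.0557] 6.1 depth med [ 0.56   -0.0926  0.0628]
scene blue [0.4831 0.0322] size [0.0548 0.0578] 77.8 depth med [0.4859 0.0314 0.0626]
scene blue [0.4643 0.1436] size [0.0563 0.055 ] 58.8 depth med [0.4661 0.1428 0.0629]
scene yel [ 0.4991 -0.3088] size [0.0884 0.0914] 72.3 depth med [ 0.5028 -0.3095  0.0614]
scene red [0.4375 0.3205] size [0.1529 0.1615] 83.5 depth med [0.4278 0.329  0.0057]
pot [ 0.71118753 -0.06624008  0.03      ]
board [0.68712763 0.02964263 0.01      ]
dish [0.70607929 0.16322717 0.01      ]
```

```bash
cat > go.py <<'E'
# usage: go.py x y z -> remaining tool-frame shift (cm) and levelling turn (deg)
import sys; from h import *; from scipy.spatial.transform import Rotation as Ro
f=[]
for i in range(int(sys.argv[4]) if len(sys.argv)>4 else 0): env.read_camera("top"); f.append(env.observe()["ft_force"])
s=env.observe();w,x,y,z=s["orientation"];R=Ro.from_quat([x,y,z,w]);M=R.as_matrix()
t=np.array(sys.argv[1:4],float);print("t",round(s["t"],2),"pos",np.round(s["tool_pos"],4),"tool cm",np.round(M.T@(t-s["tool_pos"])*100,2))
c=np.cross(M[:,2],[0,0,-1]);print("level deg",np.round(np.degrees(M.T@c),2),"q6",np.round(s["joint_pos"],2)[5],"yaw",np.round(np.degrees(np.arctan2(M[1,1],M[0,1])),1),"w",s["width"],"F",np.round(np.mean(f,0) if f else s["ft_force"],2))
E
python3 go.py 0.4625 0.1425 0.12
```

```text
t 0.1 pos [0.2342 0.4695 0.2305] tool cm [-35.03 -19.06  11.08]
level deg [-0.08 -0.01  0.  ] q6 -0.07 yaw 63.5 w 1.0029066812048346 F [-0.18  0.52  0.05]
```

{"api": "carry_out", "payload": {
  "increments": [
    [1,-3.5,-1.9,0.5,0,0,0],
    [1,-3.5,-1.9,0.5,0,0,0],
    [1,-3.5,-1.9,1,0,0,0],
    [1,-3.5,-1.9,1.5,0,0,0],
    [1,-3.5,-1.9,1.5,0,0,0],
    [1,-3.5,-1.9,1.5,0,0,0],
    [1,-3.5,-1.9,1.5,0,0,0],
    [1,-3.5,-1.9,1.5,0,0,0],
    [1,-3.5,-1.9,1,0,0,0],
    [1,-3.5,-1.9,0.5,0,0,0],
    [1,0,0,0,0,0,0],
    [1,0,0,0,0,0,0]
  ]
}}

```text
t: 1.6
tool_pos: [0.4624, 0.1438, 0.1211]
orientation: [-0.0, 0.229, 0.973, 0.0]
ft_force: [-0.0, -0.7, 0.9]
width: 1.0
finger_force: 0.0
```

```bash
python3 go.py 0.4625 0.1425 0.014 5
```

```text
t 1.85 pos [0.4625 0.1442 0.1215] tool cm [-0.08 -0.16 10.75]
level deg [0.02 0.01 0.  ] q6 -0.88 yaw 63.6 w 0.9981967976962676 F [-0.14  0.2  -0.52]
```

{"api": "carry_out", "payload": {
  "increments": [
    [1,-0.1,-0.2,2.5,0,0,0],
    [1,0,0,2.7,0,0,0],
    [1,0,0,2.5,0,0,0],
    [1,0,0,2,0,0,0],
    [1,0,0,1,0,0,0],
    [1,0,0,0,0,0,0],
    [-1,0,0,0,0,0,0],
    [-1,0,0,0,0,0,0],
    [-1,0,0,0,0,0,0],
    [-1,0,0,0,0,0,0],
    [-1,0,0,0,0,0,0],
    [-1,0,0,0,0,0,0],
    [-1,0,0,-0.5,0,0,0],
    [-1,0,0,-1.5,0,0,0],
    [-1,0,0,-1.5,0,0,0],
    [-1,0,0,-0.5,0,0,0],
    [-1,0,0,0,0,0,0],
    [-1,0,0,0,0,0,0]
  ]
}}

```text
t: 4.1
tool_pos: [0.4623, 0.1412, 0.0538]
orientation: [-0.0, 0.229, 0.973, -0.0]
ft_force: [0.3, 0.0, -6.8]
width: 0.698
finger_force: 66.7
```

```bash
python3 go.py 0.4625 0.1425 0.014 10
```

```text
t 4.6 pos [0.4627 0.1413 0.0543] tool cm [0.07 0.1  4.03]
level deg [ 0. -0.  0.] q6 -0.89 yaw 63.5 w 0.6966254378848472 F [-0.3   0.01 -6.76]
```

Canister L weighs about 6.3–6.8 N, so it is the full one. Carrying it to the stage.

{"api": "carry_out", "payload": {
  "increments": [
    [-1,0,0,-1.5,0,0,0],
    [-1,0,0,-3,0,0,0],
    [-1,0,0,-3,0,0,0],
    [-1,0,0,-2.7,0,0,0],
    [-1,-0.6,-1,-1.3,0,0,0],
    [-1,-1.2,-2,0,0,0,0],
    [-1,-2,-3.3,0,0,0,0],
    [-1,-2.4,-4,0,0,0,0],
    [-1,-2.4,-4,0,0,0,0],
    [-1,-2.4,-4,0,0,0,0],
    [-1,-2.4,-4,0,0,0,0],
    [-1,-2.4,-4,0,0,0,0],
    [-1,-2.4,-4,0,0,0,0],
    [-1,-2.2,-3.7,0,0,0,0],
    [-1,-1.6,-2.6,0,0,0,0],
    [-1,-1,-1.6,0,0,0,0],
    [-1,-0.4,-0.5,0,0,0,0],
    [-1,0,0,0,0,0,0],
    [-1,0,0,0,0,0,0]
  ]
}}

```text
t: 6.98
tool_pos: [0.4995, -0.3085, 0.1693]
orientation: [-0.0, 0.229, 0.973, 0.0]
ft_force: [-0.0, -0.0, -6.8]
width: 0.702
finger_force: 67.3
```

```bash
python3 go.py 0.4995 -0.3100 0.074 4
python3 - <<'E'
from h import *
p,d=env.read_camera("scene");cv2.imwrite("pics/s2.png",cv2.resize(p[130:330,80:360,::-1],None,fx=2.5,fy=2.5))
E
```

```text
t 7.17 pos [ 0.4995 -0.3089  0.1694] tool cm [-0.05 -0.1   9.54]
level deg [0.01 0.01 0.  ] q6 -1.73 yaw 63.5 w 0.6999394300953058 F [ 0.29  0.34 -7.35]
```

View pics/s2.png

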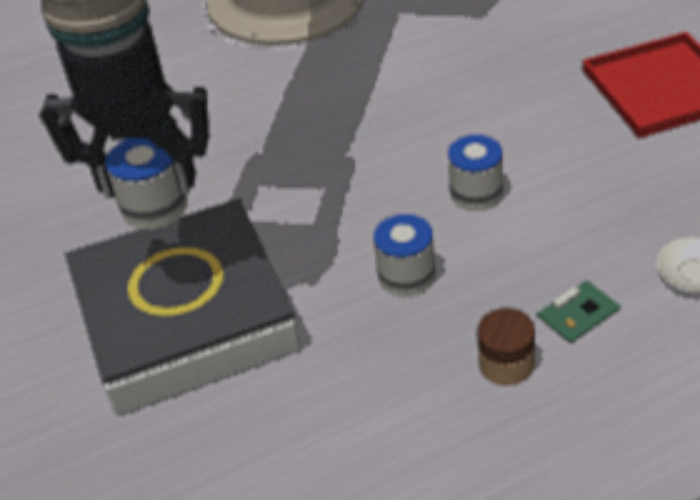

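The canister is held upright above the circle. Lowering slowly.

{"api": "carry_out", "payload": {
  "increments": [
    [-1,-0.05,-0.1,1.5,0,0,0],
    [-1,0,0,2.5,0,0,0],
    [-1,0,0,2.5,0,0,0],
    [-1,0,0,1.5,0,0,0],
    [-1,0,0,0.7,0,0,0],
    [-1,0,0,0.3,0,0,0],
    [-1,0,0,0,0,0,0],
    [-1,0,0,0,0,0,0]
  ]
}}

```text
t: 8.22
tool_pos: [0.4997, -0.3108, 0.0802]
orientation: [0.001, 0.229, 0.973, -0.0]
ft_force: [0.3, -0.0, -6.8]
width: 0.696
finger_force: 67.3
```

```bash
python3 go.py 0.4995 -0.3100 0.0743 4
```

```text
t 8.43 pos [ 0.4995 -0.3107  0.0796] tool cm [0.03 0.06 0.53]
level deg [-0.    0.04  0.  ] q6 -1.73 yaw 63.5 w 0.6974729873112085 F [ 0.15  0.48 -6.98]
```

{"api": "carry_out", "payload": {
  "increments": [
    [-1,0,0.05,0.15,0,0,0],
    [-1,0,0,0.15,0,0,0],
    [-1,0,0,0.1,0,0,0],
    [-1,0,0,0.1,0,0,0],
    [-1,0,0,0,0,0,0],
    [-1,0,0,0,0,0,0]
  ]
}}

```text
t: 9.18
tool_pos: [0.4997, -0.3102, 0.0763]
orientation: [0.0, 0.229, 0.973, -0.0]
ft_force: [-7.0, 4.0, 6.4]
width: 0.695
finger_force: 68.5
```

```bash
python3 go.py 0.4995 -0.3100 0.0743 4
```

```text
t 9.38 pos [ 0.4997 -0.3101  0.0763] tool cm [0.02 0.   0.2 ]
level deg [0.   0.04 0.  ] q6 -1.73 yaw 63.5 w 0.6990220790011388 F [-6.84  4.39  6.58]
```

In contact at about 13 N. Ease off slightly and release, then retreat.

{"api": "carry_out", "payload": {
  "increments": [
    [-1,0,0,-0.05,0,0,0],
    [-1,0,0,0,0,0,0]
  ]
}}

```text
t: 9.62
tool_pos: [0.4997, -0.3102, 0.0763]
orientation: [0.0, 0.229, 0.973, -0.0]
ft_force: [-5.5, 3.5, 3.1]
width: 0.697
finger_force: 68.1
```

{"api": "carry_out", "payload": {
  "increments": [
    [1,0,0,0,0,0,0],
    [1,0,0,0,0,0,0],
    [1,0,0,0,0,0,0],
    [1,0,0,0,0,0,0],
    [1,0,0,0,0,0,0],
    [1,0,0,-1,0,0,0],
    [1,0,0,-2.5,0,0,0],
    [1,0,0,-3,0,0,0],
    [1,0,0,-2,0,0,0],
    [1,1,1,0,0,0,0],
    [1,2.5,2.5,0,0,0,0],
    [1,2.5,3,0,0,0,0],
    [1,2.5,3,0,0,0,0],
    [1,2.5,3,0,0,0,0],
    [1,0,0,0,0,0,0]
  ]
}}

```text
t: 11.5
tool_pos: [0.4559, -0.1466, 0.1589]
orientation: [-0.001, 0.228, 0.974, 0.0]
ft_force: [1.1, -0.1, 0.2]
width: 1.003
finger_force: 0.0
```

```bash
cat > chk.py <<'E'
from h import *
p,d=env.read_camera("top");cv2.imwrite("pics/top2.png",p[...,::-1]);hsv=cv2.cvtColor(p,cv2.COLOR_RGB2HSV)
P=pts("top",d);m=cv2.inRange(hsv,(100,120,60),(125,255,255));m=cv2.morphologyEx(m,cv2.MORPH_CLOSE,np.ones((5,5)))
for c in cv2.findContours(m,cv2.RETR_EXTERNAL,cv2.CHAIN_APPROX_NONE)[0]:
    if cv2.contourArea(c)<100:continue
    f=np.zeros_like(m);cv2.drawContours(f,[c],-1,1,-1);z=np.median(P[f>0],0)[2]
    (u,v),r=cv2.minEnclosingCircle(c);print((round(u),round(v)),round(r,1),np.round(ray("top",u,v,z),4),"lid z",round(float(z),4))
E
python3 chk.py; python3 go.py .556 -.0925 .12
```

```text
(273, 262) 14.0 [0.4804 0.0314 0.0616] lid z 0.0616
(444, 251) 15.3 [ 0.4963 -0.31    0.1219] lid z 0.1219
(330, 225) 13.9 [ 0.5556 -0.0929  0.0616] lid z 0.0616
t 11.55 pos [ 0.4563 -0.1479  0.1591] tool cm [-6.47  9.39  3.9 ]
level deg [-0.   -0.04  0.  ] q6 -1.5 yaw 63.6 w 1.002702924959028 F [-0.22 -0.21  1.57]
```

The full canister stands within about 3 mm of the centre. Next is canister R.

{"api": "carry_out", "payload": {
  "increments": [
    [1,-1.3,1.9,0.8,0,0,0],
    [1,-1.7,2.4,0.8,0,0,0],
    [1,-1.7,2.5,0.8,0,0,0],
    [1,-1.2,1.8,0.8,0,0,0],
    [1,-0.6,0.8,0.7,0,0,0],
    [1,0,0,0,0,0,0],
    [1,0,0,0,0,0,0]
  ]
}}

```text
t: 12.42
tool_pos: [0.5567, -0.0947, 0.121]
orientation: [0.0, 0.23, 0.973, -0.0]
ft_force: [0.4, -0.5, -0.4]
width: 0.997
finger_force: 0.0
```

```bash
python3 go.py .556 -.0925 .014 8
```

```text
t 12.82 pos [ 0.557  -0.0942  0.121 ] tool cm [ 0.17  0.1  10.7 ]
level deg [0.01 0.02 0.  ] q6 -1.34 yaw 63.5 w 0.9918984400867207 F [0.34 0.14 0.17]
```

{"api": "carry_out", "payload": {
  "increments": [
    [1,0.2,0.1,2.5,0,0,0],
    [1,0,0,2.7,0,0,0],
    [1,0,0,2.5,0,0,0],
    [1,0,0,2,0,0,0],
    [1,0,0,1,0,0,0],
    [1,0,0,0,0,0,0],
    [-1,0,0,0,0,0,0],
    [-1,0,0,0,0,0,0],
    [-1,0,0,0,0,0,0],
    [-1,0,0,0,0,0,0],
    [-1,0,0,0,0,0,0],
    [-1,0,0,0,0,0,0],
    [-1,0,0,-0.5,0,0,0],
    [-1,0,0,-1,0,0,0],
    [-1,0,0,-0.5,0,0,0],
    [-1,0,0,0,0,0,0],
    [-1,0,0,0,0,0,0]
  ]
}}

```text
t: 14.95
tool_pos: [0.5555, -0.0922, 0.0335]
orientation: [-0.0, 0.229, 0.973, 0.0]
ft_force: [0.2, -1.1, -1.2]
width: 0.694
finger_force: 64.6
```

```bash
python3 go.py .556 -.0925 .014 10
```

```text
t 15.45 pos [ 0.5557 -0.0923  0.0338] tool cm [-0.03 -0.01  1.98]
level deg [ 0.01 -0.    0.  ] q6 -1.34 yaw 63.5 w 0.6912607182016556 F [-0.04 -0.06 -1.61]
```

That reads about 1.6 N, the empty one. Average a few more readings aloft while carrying it to the tray.

{"api": "carry_out", "payload": {
  "increments": [
    [-1,0,0,-1.5,0,0,0],
    [-1,0,0,-3,0,0,0],
    [-1,0,0,-3,0,0,0],
    [-1,0,0,-1.6,0,0,0],
    [-1,0.8,0.8,-0.5,0,0,0],
    [-1,1.8,1.9,0,0,0,0],
    [-1,2.8,3,0,0,0,0],
    [-1,3.2,3.4,0,0,0,0],
    [-1,3.2,3.4,0,0,0,0],
    [-1,3.2,3.4,0,0,0,0],
    [-1,3.2,3.4,0,0,0,0],
    [-1,3.2,3.4,0,0,0,0],
    [-1,3,3.2,0,0,0,0],
    [-1,2.6,2.7,0,0,0,0],
    [-1,1.8,1.8,0,0,0,0],
    [-1,0.8,0.8,0,0,0,0],
    [-1,0.2,0.2,0,0,0,0],
    [-1,0,0,0,0,0,0],
    [-1,0,0,0,0,0,0]
  ]
}}

```text
t: 17.82
tool_pos: [0.4296, 0.321, 0.1298]
orientation: [0.0, 0.23, 0.973, -0.0]
ft_force: [0.3, -0.6, -1.1]
width: 0.695
finger_force: 64.8
```

```bash
python3 go.py .429 .322 .019 20
```

```text
t 18.82 pos [0.4293 0.3217 0.1298] tool cm [3.000e-02 1.000e-02 1.108e+01]
level deg [ 0. -0.  0.] q6 -0.53 yaw 63.5 w 0.6933627296127793 F [ 0.18  0.   -1.54]
```

{"api": "carry_out", "payload": {
  "increments": [
    [-1,0,0,1.5,0,0,0],
    [-1,0,0,3,0,0,0],
    [-1,0,0,3,0,0,0],
    [-1,0,0,2,0,0,0],
    [-1,0,0,0.6,0,0,0],
    [-1,0,0,0.4,0,0,0],
    [-1,0,0,0.1,0,0,0],
    [-1,0,0,0.1,0,0,0],
    [-1,0,0,0,0,0,0],
    [-1,0,0,0,0,0,0]
  ]
}}

```text
t: 20.08
tool_pos: [0.4294, 0.3218, 0.0231]
orientation: [0.0, 0.229, 0.973, 0.0]
ft_force: [0.9, 0.0, -1.1]
width: 0.694
finger_force: 64.8
```

```bash
python3 go.py .429 .322 .019 4
```

```text
t 20.27 pos [0.4293 0.3217 0.0229] tool cm [0.04 0.01 0.39]
level deg [0.01 0.   0.  ] q6 -0.53 yaw 63.5 w 0.6897784407107074 F [ 0.07  0.14 -1.34]
```

{"api": "carry_out", "payload": {
  "increments": [
    [-1,0,0,0.1,0,0,0],
    [-1,0,0,0.1,0,0,0],
    [-1,0,0,0.1,0,0,0],
    [-1,0,0,0,0,0,0]
  ]
}}

```text
t: 20.78
tool_pos: [0.4292, 0.3217, 0.0197]
orientation: [-0.0, 0.229, 0.973, -0.0]
ft_force: [-0.3, 0.5, -0.7]
width: 0.693
finger_force: 64.8
```

```bash
python3 go.py .429 .322 .019 4
```

```text
t 20.98 pos [0.4293 0.3218 0.0199] tool cm [0.04 0.01 0.09]
level deg [0.01 0.   0.  ] q6 -0.53 yaw 63.5 w 0.6932462904094513 F [ 0.11  0.02 -1.38]
```

{"api": "carry_out", "payload": {
  "increments": [
    [-1,0,0,0.05,0,0,0],
    [-1,0,0,0.05,0,0,0],
    [-1,0,0,0,0,0,0],
    [-1,0,0,0,0,0,0]
  ]
}}

```text
t: 21.48
tool_pos: [0.4293, 0.3218, 0.0194]
orientation: [0.0, 0.229, 0.973, 0.0]
ft_force: [-3.2, -2.2, 5.7]
width: 0.692
finger_force: 65.3
```

```bash
python3 go.py .429 .322 .019 4
```

```text
t 21.68 pos [0.4293 0.3218 0.0194] tool cm [0.04 0.   0.04]
level deg [0.01 0.01 0.  ] q6 -0.53 yaw 63.5 w 0.6904567036369382 F [-3.59 -1.8   5.44]
```

Seated. Release and retreat upward. "Lift them" covers all three, so I'll also check M.

{"api": "carry_out", "payload": {
  "increments": [
    [-1,0,0,-0.03,0,0,0],
    [1,0,0,0,0,0,0],
    [1,0,0,0,0,0,0],
    [1,0,0,0,0,0,0],
    [1,0,0,0,0,0,0],
    [1,0,0,0,0,0,0],
    [1,0,0,-1,0,0,0],
    [1,0,0,-2.5,0,0,0],
    [1,0,0,-3,0,0,0],
    [1,0,0,-3,0,0,0],
    [1,0,0,-3,0,0,0],
    [1,2,2,-3,0,0,0],
    [1,3.5,3.5,-2,0,0,0],
    [1,3.5,3.5,0,0,0,0],
    [1,1,1,0,0,0,0],
    [1,0,0,0,0,0,0]
  ]
}}

```text
t: 23.68
tool_pos: [0.3842, 0.456, 0.1941]
orientation: [0.0, 0.229, 0.973, -0.0]
ft_force: [0.2, -0.1, 0.0]
width: 1.002
finger_force: 0.0
```

```bash
python3 chk.py; python3 go.py .481 .032 .12
```

```text
(136, 290) 14.6 [0.4288 0.319  0.0655] lid z 0.0655
(273, 262) 14.0 [0.4804 0.0314 0.0617] lid z 0.0617
(444, 251) 15.3 [ 0.4963 -0.31    0.1219] lid z 0.1219
t 23.73 pos [0.3847 0.4552 0.1941] tool cm [-27.51 -33.56   7.43]
level deg [-0.03  0.02  0.  ] q6 -0.3 yaw 63.5 w 0.9987465253414785 F [ 0.52  0.66 -0.18]
```

View pics/top2.png

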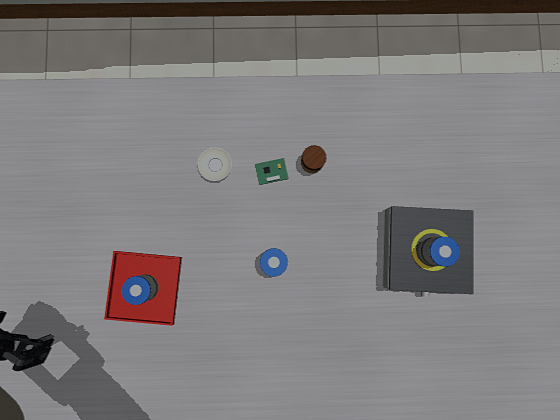

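The top view shows the full canister inside the yellow circle (lid at 444,251, displaced only by parallax). The empty one is in the tray at (136,290), and M (273,262) and the bystanders haven't moved. Both measured weights fall clearly in their classes (about 6.8 N full, 1.5 N empty), so I won't lift M after all and will hand in.

```bash
python3 -c "
from cell import env; print(env.finish_job())"
```

```text
the job is handed in; nothing more can be done
None
```

Job handed in: the full canister (about 6.8 N) stands in the yellow circle about 3 mm off centre, the empty one (about 1.5 N) is in the red tray, and the part-used one was never lifted (identified by elimination) and stands where it was.

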